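# Lock the cam clamp with the T-handled hex key

### The arm

A 7-joint arm with a two-finger parallel gripper is mounted at the origin on a cart in front of the work surface, level with it; the furniture and walls round the work are solid. World frame = base frame: x ahead of the robot, y to its left, z up, the work surface at z = 0. Lengths are in mm, angles in rad, forces in N, time in s.
With the tool pointing down it reaches from about 425 to 975 mm from the base axis. Payload 16.7 kg.
Tool frame: the origin (TCP) lies midway between the tips of the shut fingers; the grasp point (between the pads) lies 19 mm behind it; z points along the fingers, y is the line along which they close (so a half turn about z gives the same grasp; the last joint's range is limited). The gripper opens to 85 mm and grips with 20 to 120 N. Pads are 22 mm wide; open, the fingers measure 114 mm over their backs; the gripper's body (76 mm by 85 mm) begins 54 mm behind the grasp point. The pads swing forward as they close: fully open they stand 13 mm farther back than shut.
Start: joints at [0.963, 0.426, 0.074, 1.606, -0.034, 1.111, -0.067], TCP at [298.904, -605.172, 231.302] pointing down, gripper open.
Joint ranges: [-2.85, 2.85], [-0.5, 2.14], [-1.23, 1.37], [0.21, 2.46], [-1.02, 4.16], [0.16, 2.05], [-2.73, 2.73]. Speed limits (rad/s): [1.89, 1.89, 2.39, 2.39, 3.01, 3.01, 3.01].

### API

Orientations are given as a unit quaternion [w, x, y, z].
In Python, from rig import get_state, read_camera, sign_off, masks_of, place_of gives the robot as it stands.
- The arm moves only by the tool move_arm, never from a script. Its argument "motion" is text: rows parted by semicolons, each of 7 numbers parted by spaces: the turn, a rotation vector about the tool's x, y, z in degrees, then the shift along the tool's x, y, z in m, then the closure, from 0 (fully open) to 1 (shut). A call has 1 to 10 rows; each row shifts and turns the commanded pose from where the row before left it, along the tool's axes as they then stand; what a row does not reach is not made up. A row lasts 1/10 s, in which the tool goes at most 50 mm and 8.59 degrees, less where a joint would pass 70% of its speed; a pose out of reach is approached as far as the arm can. A call is refused whole if a number of a shift passes 0.05 or a number of a turn 8.59, either way. A call with a gripper value outside its range is refused whole. The fingers move at their own pace and stop on an object; "force" is the grip in N (left out, the last holds). Time passes only in rows, so rows that do not move let the fingers close. It gives the time, the measured TCP pose, the force, the opening and the grip force at its end, in the units of the state.
- get_state(): the state, without advancing time (a new reading comes with each control period).
- read_camera(name): name is "scene" or "top" or "wrist"; returns a dict with "img" (420x560x3 uint8, red, green, blue), "range_z" (420x560 float32, mm along the optical axis (not along the pixel's ray), 0 where there is no reading), "fovy" (degrees; the focal length in pixels is half the picture's height over the tangent of half this angle, whatever the lens; pixels are square), "cx", "cy" (the principal point, pixels), "rvec" (rotation vector, rad) and "tvec" (3), from world to camera coordinates, as OpenCV has them. Camera axes: x right, y down, z forward; pixel columns grow to the right and rows downward; lengths in mm; the calibration is good to about 2 mm. A picture is of the moment at which its call begins.
- sign_off(): hands the job in; it is judged then, once.
Trained networks look in a picture, given as the dict that the camera call returned (one of the last four; its "shot" number tells which), for a name from the list of things; names that differ only in an ending like _2 or _b are one class to them, and where a whole thing is asked for, a point or a joint stands for the part that bears it (a point fixed in the world has none). Each returns a list of dicts, best first, with "p" (0 to 1); they miss things now and then, are a little off and sometimes report something else, mostly with a low value. They report only what shows in the picture. A call takes as long as a camera call. They do not tell look-alikes from the thing itself.
- masks_of(picture, target): "region" (420x560 bool, what is visible of it) and "at" ([column, row] in pixels, amid what is visible of it).
- place_of(picture, target): "at" ([column, row] in pixels: a listed point, or the origin of a listed thing).
The state is a dict: "time_s": time; "qpos": joint angles; "joint_vel": joint speeds; "joint_torque": joint torques, N m; "eef_pos": TCP position; "ee_rot": TCP orientation; "ft_force": force on the tool from outside, world axes, zero at the start; "ft_torque": the same for the moment, N m; "width": opening from 0.0 (shut) to 1.0 (fully open); "finger_force": force on a finger pad.
Only numpy, scipy, OpenCV 4.12 (cv2) and the standard library are available. Lean on these libraries where they do the work, as an engineer would, in place of code of your own. Each camera call takes 0.05 s, during which the arm holds its last target. There are 200 camera calls.

### The job

Take the T-handled hex key out of its stand and fit its hexagon end into the hidden hexagon socket at the bottom of the round bore in the clamping fixture: rest it lightly on the socket's rim and turn it until it drops fully in (anticlockwise from above is best, as the cam cannot follow that way). Then turn it clockwise until the cam stops and the bar is locked, and leave the key standing upright in the socket, let go. Be gentle all the way: never push or twist the key hard against the fixture or the cam.

Things in the scene. Friction and masses are not known exactly. Their poses are not given: they have to be found in the camera images.
- key_handle (a point): centre of the key's black handle bar: 100 mm long (x axis), 16 mm wide (y axis: grip it across this) and 20 mm high; z up. Below the bar (10 mm under this point) a round shank, 15 mm diameter, 60 mm long, leads to the hexagon end. The key weighs about 0.3 kg and stands upright in its stand at the start, this point 127 mm above the table
- key_end (a point): centre of the key's flat lower end, 115 mm below the handle's centre; axes as the handle's. The steel hexagon end is 24 mm across flats, 27.7 mm over corners and 45 mm long; two of its flats face along the handle's x axis
- key: the T-handled hex key as a whole; origin at the centre of its lower end, axes as the handle's
- stand: aluminium block 80 x 80 x 50 mm on a foot 96 x 96 x 8 mm, fixed to the table, with a round 33 mm hole, 38 mm deep, that holds the key; origin on the table, right below the hole
- fixture: steel clamping fixture, fixed to the table: base plate 160 x 100 x 12 mm, on it a block 72 x 72 mm whose top is 56 mm above the table, with the bore in it; on its +x side a jaw, the clamped square bar and an end stop, all lower than 50 mm. Origin on the bore's axis, at table height
- bore (a point): centre of the bore's mouth, 56 mm above the table, z up. Round, 33 mm diameter. The rim of the hexagon socket, with a 0.7 mm chamfer, lies 22 mm below the mouth, its floor 36 mm below. Socket: 25.5 mm across flats, concentric; which way it faces is unknown; the key drops in every 60 deg, within some 7 deg. Handle centre above this point: 92 to 93 mm resting on the rim, 79 mm home
- cam (a joint): angle (rad) the cam has been turned clockwise, seen from above, from where it was found: 0 at the start (whatever way the socket faces), where it cannot turn anticlockwise; firm stop and locked at 0.55. It turns stiffly (0.15 N m friction; a key pressed on the rim can drag it) and stays where it is left; the key has up to 0.3 rad of play in the socket
Mind the look-alikes: they are no part of the job. What is shaped like the key but yellow is not meant.

How it is judged (in metres and radians):
On the way, in this order (a step that is already met when the one before it is completed fails the run):
1. the key's hexagon has dropped home into the cam's socket (z of key_end in the frame of bore below -0.029 m and horizontal distance between key_end and bore below 0.004 m), for 0.1 s.
2. the cam has been turned clockwise to its locked position (value of joint cam above 0.5 rad), for 0.1 s.
At the end, for the whole second after the job is handed in: the cam is turned clockwise to at least 0.48 rad (locked); the key stands in its socket, its end at least 29 mm below the bore's mouth (home is 36) and within 4 mm of the bore's axis, upright within 0.12 rad, at rest and let go (all of step 1 and value of joint cam above 0.48 rad and angle between key_end's own z axis and vertical below 0.12 rad and linear speed of key below 0.02 m/s and contact force between key and the fingers below 0.05 N); the robot touches nothing.
It fails at once if the key is pushed against the cam with more than 60 N (contact force between key and cam above 60 N).
It fails at once if the key is pushed against the fixture with more than 60 N (contact force between key and fixture above 60 N).
It also fails if it takes over 58 s, if anything falls off the work surface, if the arm or the gripper's body presses on something with over 40 N, if the wrist force passes 120 N, or if a joint passes its speed limit or range.

## Working session

There is one attempt and no reset: what is moved stays moved. The work goes in short steps, Python scripts to look and compute and a tool call to move; the robot and the scene stay as the last step left them, time stands still between calls to the robot, and variables do not carry over. Pictures are saved under pics/ and viewed, at most 10 in all, crops included, and the job is handed in when it is done.

Besides the shell and the picture viewer there is one more tool, called after ">>>" by a JSON object that holds its "name" and its "arguments". move_arm: Moves the arm, as the interface text tells. Its arguments: {"type":"object","properties":{"motion":{"type":"string"},"force":{"type":"number"}},"required":["motion"]}

```bash
mkdir -p pics
cat > h.py <<'E'
import numpy as np,cv2
from rig import *
def cam(n):
    p=read_camera(n);return p
def K(p):
    f=p["img"].shape[0]/2/np.tan(np.radians(p["fovy"])/2);return f,p["cx"],p["cy"]
def ray(p,uv):
    f,cx,cy=K(p);R=cv2.Rodrigues(np.array(p["rvec"],float))[0];t=np.array(p["tvec"],float).ravel()
    d=R.T@np.array([(uv[0]-cx)/f,(uv[1]-cy)/f,1.]);return -R.T@t,d
def atz(p,uv,z):
    c,d=ray(p,uv);return c+d*(z-c[2])/d[2]
def cloud(p):
    v,u=np.mgrid[:420,:560];f,cx,cy=K(p);R=cv2.Rodrigues(np.array(p["rvec"],float))[0];t=np.array(p["tvec"],float).ravel()
    Z=p["range_z"];P=np.stack([(u-cx)/f*Z,(v-cy)/f*Z,Z],-1)-t
    return P@R
def save(p,n,crop=None,s=1):
    im=p["img"][...,::-1]
    if crop: a,b,c,d=crop;im=im[b:d,a:c]
    cv2.imwrite("pics/"+n+".png",cv2.resize(im,None,fx=s,fy=s,interpolation=cv2.INTER_CUBIC))
E
python3 - <<'E'
from h import *
np.set_printoptions(precision=1,suppress=True)
out=[]
for n in("scene","top"):
    p=cam(n);out.append(p["img"][...,::-1]);C=cloud(p);print(n,p["fovy"],ray(p,(280,210)))
    for t,z in(("key_handle",127),("bore",56),("stand",0),("fixture",0)):
        for r in place_of(p,t)[:3]: print(t,round(r["p"],2),np.array(r["at"]),atz(p,r["at"],z),C[int(r["at"][1])%420,int(r["at"][0])%560])
    save(p,n,s=1.4)
E
```

```text
scene 47.93345531572719 (array([-66.5, 408.4, 777.5]), array([ 0.6, -0.4, -0.7]))
key_handle 0.98 [230.2 261.4] [485.3 158.5 127. ] [476.1 162.9 139.1]
key_handle 0.85 [219.3 218.3] [601.7 116.3 127. ] [604.  115.9 125.9]
bore 0.73 [369.9 213.8] [ 483.4 -199.8   56. ] [ 488.3 -201.9   53.8]
stand 0.7 [238.3 308.5] [472.4 161.2   0. ] [440.9 176.2  47.4]
fixture 0.89 [367.  235.8] [ 473.5 -189.     0. ] [ 452.7 -165.7   32.7]
top 45.55576591528275 (array([388.4,  -4.1, 956.9]), array([ 0.2, -0. , -1. ]))
key_handle 0.65 [214.  177.5] [604.8 104.6 127. ] [607.3 105.4 121. ]
key_handle 0.6 [180.4 249.8] [481.3 158.7 127. ] [481.6 157.5 136.5]
bore 0.59 [385.5 255. ] [ 476.1 -197.1   56. ] [ 479.8 -204.1   18.7]
stand 0.55 [193.2 257.3] [480.9 158.7   0. ] [476.1 149.7  55. ]
stand 0.27 [381.9 258.6] [ 474.8 -201.8    0. ] [ 474.2 -196.4   18.7]
fixture 0.94 [374.7 260.3] [ 471.7 -188.     0. ] [ 467.5 -176.3   54.3]
```

View pics/top.png

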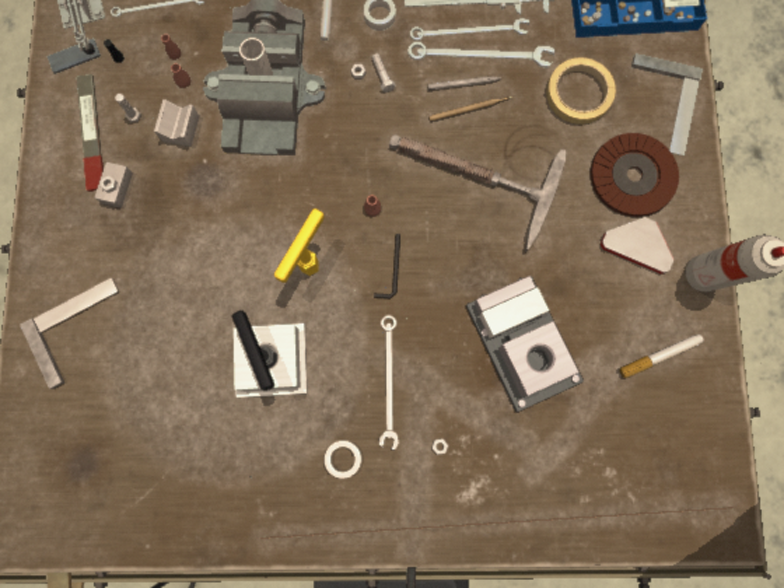

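View pics/scene.png

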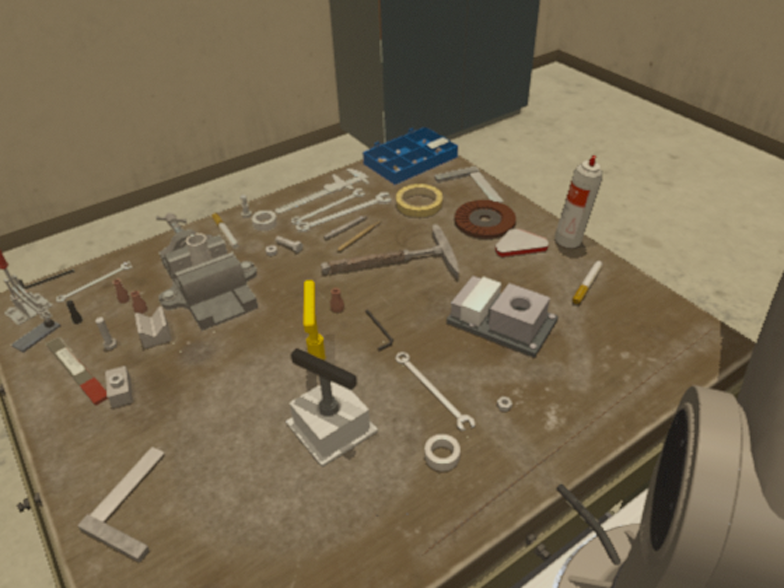

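The black handle is at about (180,250) in the top picture (1.4x view: 252,350) and stands in the aluminium stand. The yellow look-alike is at (214,177). The black one fits the description. The fixture with the bore is at (386,255). I'll measure both and check them in one crop.

Run:
```python
from h import *
np.set_printoptions(precision=2,suppress=True)
for n,hc,bc in(("top",(180,250),(386,255)),("scene",(230,261),(371,215))):
    p=cam(n);C=cloud(p);I=p["img"].astype(int)
    m=(I.max(-1)<60)&(C[...,2]>105)&(C[...,2]<165)
    v,u=np.mgrid[:420,:560]; m&=(abs(u-hc[0])<45)&(abs(v-hc[1])<45)
    P=C[m];print(n,len(P),P.min(0),P.max(0),P[P[:,2]>np.median(P[:,2])].mean(0), "zmed",np.median(P[:,2]))
    pts=np.argwhere(m)[:,::-1].astype(np.float32);r=cv2.minAreaRect(pts);b=cv2.boxPoints(r);print(r)
    # handle axis via mid-ends at z 137 (top face)/127
    W=np.array([atz(p,x,132)[:2] for x in pts]);c=W.mean(0);w,V=np.linalg.eigh(np.cov((W-c).T));a=V[:,1];s=(W-c)@a
    print("centre",c,"ang",np.degrees(np.arctan2(a[1],a[0])),"len",s.max()-s.min(), "mid",c+a*(s.max()+s.min())/2)
    # 3D line direction tilt
    q=P-P.mean(0);w,V3=np.linalg.eigh(np.cov(q.T));print("3d dir",V3[:,2],P.mean(0))
    # block top and bore
    g=(abs(C[...,2]-56)<4)&(abs(u-bc[0])<45)&(abs(v-bc[1])<45)
    T=C[g];print("top z",np.median(T[:,2]))
    gm=cv2.morphologyEx(g.astype(np.uint8),cv2.MORPH_OPEN,np.ones((3,3),np.uint8))
    cs,h=cv2.findContours(gm,cv2.RETR_CCOMP,cv2.CHAIN_APPROX_NONE)
    for cc,hh in zip(cs,h[0]):
        if len(cc)>20:
            Wc=np.array([atz(p,x[0],56)[:2] for x in cc],np.float32);print("hole" if hh[3]>=0 else "outer",len(cc),cv2.minEnclosingCircle(Wc),cv2.minAreaRect(Wc))
    if n=="top":save(p,"crop_top",(150,190,430,310),2.8)
```

```text
top 569 [434.22 133.99 105.16] [527.24 182.41 139.91] [480.06 157.72 137.07] zmed 135.79376289076288
((181.06898498535156, 249.67242431640625), (59.60819625854492, 10.7703275680542), 68.19859313964844)
centre [480.47 157.43] ang -156.74913091265796 len 100.22139617972695 mid [481.06 157.68]
3d dir [-0.92 -0.39 -0.01] [480.11 156.78 135.26]
top z 55.470337440425126
outer 158 ((475.67010498046875, -197.21963500976562), 49.670188903808594) ((475.27032470703125, -197.0664825439453), (71.90602111816406, 72.69970703125), 23.434885025024414)
hole 75 ((478.0096740722656, -198.02102661132812), 23.763484954833984) ((477.7281494140625, -197.14236450195312), (34.16666793823242, 42.93694305419922), 86.780029296875)
scene 454 [431.84 138.   119.27] [522.56 185.52 140.93] [478.28 161.94 137.51] zmed 135.914431395624
((230.6168212890625, 263.8211669921875), (49.175537109375, 10.995020866394043), 25.016895294189453)
centre [477.18 162.26] ang -157.84535355002 len 102.44469073030697 mid [477.66 162.45]
3d dir [-0.92 -0.4  -0.01] [475.19 163.16 134.32]
top z 56.506238214116294
outer 104 ((475.3518981933594, -194.9445037841797), 48.015445709228516) ((473.6728820800781, -193.5017547607422), (73.50598907470703, 77.64921569824219), 23.091800689697266)
hole 45 ((478.79425048828125, -194.1824493408203), 23.78321647644043) ((474.39044189453125, -195.97332763671875), (35.85348892211914, 42.16562271118164), 29.960235595703125)
```

View pics/crop_top.png

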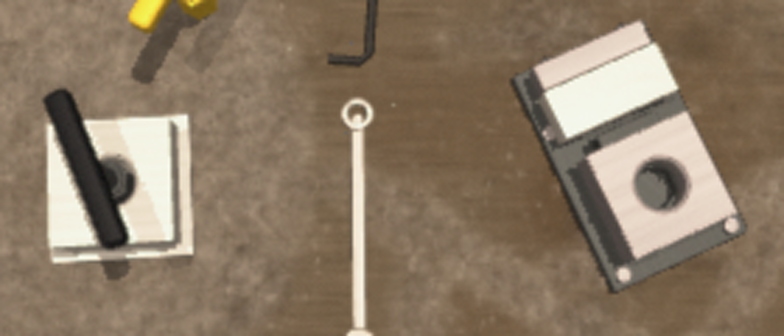

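The crop confirms it: the black key is in the stand at crop (85,165), the yellow one is separate, and the bore is at crop (660,183). Next I'll plan the moves: first over the fixture for a wrist look, then on to the key.

```bash
cat >> h.py <<'E'
from scipy.spatial.transform import Rotation as Ro
def pose():
    s=get_state();q=s["ee_rot"];return np.array(s["eef_pos"],float),Ro.from_quat([q[1],q[2],q[3],q[0]]),s
def goal(xyz,yaw):
    """yaw: world angle (deg) of tool x; tool z down. prints turn (tool rotvec deg) and shift in tool axes after the turn"""
    x,R,s=pose();c,n=np.cos(np.radians(yaw)),np.sin(np.radians(yaw))
    G=Ro.from_matrix(np.array([[c,n,0],[n,-c,0],[0,0,-1]]))
    d=np.array(xyz)-x
    print("t",s["time_s"],"pos",x.round(1),"yaw",np.degrees(np.arctan2(*R.as_matrix()[[1,0],0])).round(2),"turn",np.degrees((R.inv()*G).as_rotvec()).round(2),"shift after turn mm",G.inv().apply(d).round(1),"shift before",R.inv().apply(d).round(1),"q",np.round(s["qpos"],2),"F",np.round(s["ft_force"],1),"T",np.round(s["ft_torque"],2),"w",round(s["width"],3))
E
python3 - <<'E'
from h import *
goal((420,-240,230),23);goal((420,-240,230),-157)
p=cam("wrist");print(p["fovy"],ray(p,(280,210)))
E
```

```text
t 0.6 pos [ 298.9 -605.2  231.3] yaw 26.28 turn [-0.   -0.    3.28] shift after turn mm [ 254.2 -288.8    1.3] shift before [ 270.3 -273.8    1.3] q [ 0.96  0.43  0.07  1.61 -0.03  1.11 -0.07] F [-0.2 -0.3 -0.2] T [-0.03  0.    0.  ] w 1.0
t 0.6 pos [ 298.9 -605.2  231.3] yaw 26.28 turn [   0.     -0.   -176.72] shift after turn mm [-254.2  288.8    1.3] shift before [ 270.3 -273.8    1.3] q [ 0.96  0.43  0.07  1.61 -0.03  1.11 -0.07] F [-0.2 -0.3 -0.2] T [-0.03  0.    0.  ] w 1.0
63.338281759157844 (array([ 372.27330343, -569.06462584,  374.8911001 ]), array([-0.27471346, -0.13388465, -0.95223692]))
```

>>> {"name": "move_arm", "arguments": {"motion": "0 0 3.28 0 0 0 0; 0 0 0 0.027 -0.034 0 0; 0 0 0 0.027 -0.034 0 0; 0 0 0 0.027 -0.034 0 0; 0 0 0 0.027 -0.034 0 0; 0 0 0 0.027 -0.034 0 0; 0 0 0 0.027 -0.034 0 0; 0 0 0 0.027 -0.034 0 0; 0 0 0 0.027 -0.034 0 0; 0 0 0 0.024 -0.034 0 0"}}

```text
time_s: 1.65
eef_pos: [400.7, -228.0, 231.6]
ee_rot: [0.0, 0.98, 0.2, 0.0]
ft_force: [0.9, 0.1, 0.1]
width: 0.995
finger_force: 0.0
```

Run:
```python
from h import *
np.set_printoptions(precision=2,suppress=True)
p=cam("wrist");goal((480,159,230),23)
C=cloud(p)
for r in place_of(p,"bore")[:2]: print(r,atz(p,r["at"],56))
v,u=np.mgrid[:420,:560]
g=(abs(C[...,2]-56)<3.5)&(np.hypot(C[...,0]-475,C[...,1]+197)<60)
print(np.median(C[g],0))
cs,h=cv2.findContours(g.astype(np.uint8),cv2.RETR_CCOMP,cv2.CHAIN_APPROX_NONE)
for cc,hh in zip(cs,h[0]):
    if len(cc)>40:
        W=np.array([atz(p,x[0],56)[:2] for x in cc],np.float32);print("hole" if hh[3]>=0 else "outer",len(cc),cv2.minEnclosingCircle(W),cv2.minAreaRect(W),cv2.fitEllipse(W), cv2.fitEllipse(cc))
uv=place_of(p,"bore")[0]["at"];a,b=int(uv[0]),int(uv[1])
print(C[max(0,b-36):b+37:6,max(0,a-36):a+37:6,2].round(0))
save(p,"w1",(max(0,a-60),max(0,b-50),min(560,a+60),min(420,b+50)),5)
```

```text
t 1.7 pos [ 402.1 -222.   231.7] yaw 23.32 turn [-0.05 -0.08  0.32] shift after turn mm [ 220.6 -320.3    1.7] shift before [ 222.4 -319.1    2.2] q [ 0.5   0.08 -0.15  2.06  0.01  1.   -0.81] F [3.3 8.2 0.3] T [ 0.39 -0.15 -0.04] w 0.998
{'at': [282.5, 99.3], 'p': 0.61} [ 477.54 -197.4    56.  ]
[ 476.77 -195.32   57.04]
outer 329 ((474.1006164550781, -196.41358947753906), 50.59449768066406) ((473.8441162109375, -196.39881896972656), (72.16803741455078, 72.22903442382812), 23.494802474975586) ((473.9645080566406, -196.2399139404297), (84.22578430175781, 84.76063537597656), 124.32427215576172) ((279.72308349609375, 100.39402770996094), (94.7637710571289, 100.12271881103516), 178.19589233398438)
hole 109 ((473.8479919433594, -196.40321350097656), 17.074003219604492) ((473.91448974609375, -196.50389099121094), (33.03489303588867, 33.9086799621582), 23.004638671875) ((473.8680419921875, -196.3313446044922), (33.2497444152832, 33.37046813964844), 69.36776733398438) ((279.78521728515625, 102.46498107910156), (37.37134552001953, 39.330936431884766), 1.698533296585083)
[[ 57.  58.  57.  57.
[... 163 characters left out ...]
56.  57.  59.  56.]
 [ 58. 375.  57.  57.  56.  57.  56.  57.  58.  56.  57.  57.  57.]
 [ 58.  57.  57.  56.  42.  37.  34.  35.  56.  58.  58.  58.  57.]
 [ 58.  57.  58.  50.  22.  22.  20.  21.  34.  58.  58.  56.  57.]
 [ 57.  57.  56.  34.  22.  20.  22.  20.  35.  56.  56.  56.  56.]
 [ 57.  57.  57.  35.  21.  21.  20.  21.  35.  56.  56.  58.  58.]
 [ 58.  58.  59.  47.  21.  20.  21.  21.  35.  57.  57.  59.  56.]
 [ 58.  55.  57.  57.  34.  34.  30.  34.  55.  57.  57.  58.  57.]
 [ 57.  57. 375.  57.  57.  57.  56.  58.  57.  56.  57.  59.  56.]
 [ 57.  58.  57.  56.  58.  57.  57.  58.  57.  57.  57.  57.  57.]
 [ 57.  58.  56.  56.  57.  56.  58.  57.  57.  56.  56.  57.  58.]]
```

View pics/w1.png

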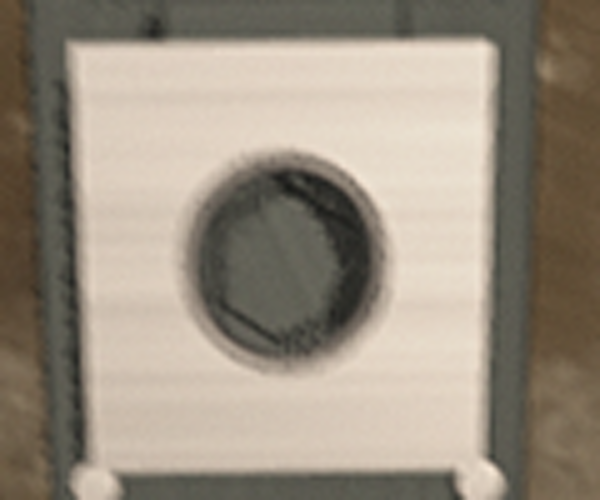

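The wrist view shows the bore at crop (288,262) and the hexagon socket inside it, with edges running upper-left to lower-right. The arm was still settling, so I'll measure the socket again at rest.

Run:
```python
from h import *
np.set_printoptions(precision=2,suppress=True)
cam("wrist");acc=[];H=[];v,u=np.mgrid[:420,:560]
for i in range(3):
    p=cam("wrist");C=cloud(p)
    g=(abs(C[...,2]-56)<3.5)&(np.hypot(C[...,0]-475,C[...,1]+197)<60)
    cs,h=cv2.findContours(g.astype(np.uint8),cv2.RETR_CCOMP,cv2.CHAIN_APPROX_NONE)
    for cc,hh in zip(cs,h[0]):
        if len(cc)>40:
            W=np.array([atz(p,x[0],56)[:2] for x in cc],np.float32);r=cv2.minAreaRect(W);print("hole" if hh[3]>=0 else "outer",cv2.fitEllipse(W)[:2],r)
    acc.append(p["range_z"]);
C0=cloud(p)
d=(C0[...,2]<27)&(np.hypot(C0[...,0]-474,C0[...,1]+196.4)<17)
pts=np.argwhere(d)[:,::-1];W=np.array([atz(p,x,34)[:2] for x in pts])  # region bounded by rim at z=34
hull=cv2.convexHull(W.astype(np.float32))[:,0];c=(hull.max(0)+hull.min(0))/2
print("hex centre",cv2.minEnclosingCircle(hull))
for a in range(0,180,5):
    n=np.array([np.cos(np.radians(a)),np.sin(np.radians(a))]);s=W@n;print(a,round(np.percentile(s,99.5)-np.percentile(s,.5),1),end="; ")
goal((480,159,230),23)
```

```text
outer ((474.00836181640625, -196.36093139648438), (84.00367736816406, 84.94833374023438)) ((473.87884521484375, -196.3357696533203), (71.82988739013672, 72.4445571899414), 23.10084342956543)
hole ((473.91473388671875, -196.33815002441406), (33.19099807739258, 33.31851577758789)) ((473.8624267578125, -196.3531951904297), (33.78248596191406, 33.17565155029297), 70.2126693725586)
outer ((474.0896301269531, -196.43809509277344), (84.07884216308594, 84.68655395507812)) ((474.0597229003906, -196.25315856933594), (71.67510986328125, 72.53946685791016), 23.001026153564453)
hole ((473.9328918457031, -196.38986206054688), (33.268341064453125, 33.30855941772461)) ((473.97589111328125, -196.46157836914062), (33.12791442871094, 33.30168151855469), 67.1283950805664)
outer ((474.0220031738281, -196.27793884277344), (84.3080825805664, 84.94532775878906)) ((473.8869323730469, -196.37939453125), (72.25695037841797, 72.2330093383789), 23.5301513671875)
hole ((473.9127197265625, -196.45318603515625), (33.22046661376953, 33.362483978271484)) ((473.91424560546875, -196.5262908935547), (33.624046325683594, 33.15083694458008), 70.0506362915039)
hex centre ((474.04559326171875, -196.3850555419922), 13.984150886535645)
0 25.1; 5 25.5; 10 25.9; 15 26.1; 20 26.2; 25 26.1; 30 26.0; 35 25.7; 40 25.2; 45 24.8; 50 24.6; 55 24.6; 60 25.2; 65 25.4; 70 25.9; 75 26.2; 80 26.3; 85 26.1; 90 26.0; 95 25.7; 100 25.1; 105 24.7; 110 24.4; 115 24.9; 120 25.3; 125 25.6; 130 26.0; 135 26.3; 140 26.1; 145 26.2; 150 26.0; 155 25.5; 160 24.9; 165 24.9; 170 24.6; 175 24.7; t 2.0 pos [ 400.  -230.7  231.4] yaw 22.92 turn [ 0.01  0.   -0.08] shift after turn mm [ 225.9 -327.4    1.4] shift before [ 225.4 -327.7    1.3] q [ 0.51  0.08 -0.13  2.06  0.01  1.   -0.8 ] F [0.3 0.9 0.1] T [-0.08 -0.03  0.02] w 1.002
```

Bore axis: (473.9, -196.4). The socket's flat normals are at 52° (mod 60), so the handle should sit at 52° to drop in. Now to the key.

>>> {"name": "move_arm", "arguments": {"motion": "0 0 0 0.026 -0.030 0 0; 0 0 0 0.026 -0.030 0 0; 0 0 0 0.026 -0.030 0 0; 0 0 0 0.026 -0.030 0 0; 0 0 0 0.026 -0.030 0 0; 0 0 0 0.0105 -0.044 0 0; 0 0 0 0.0105 -0.044 0 0; 0 0 0 0.0105 -0.044 0 0; 0 0 0 0.0105 -0.044 0 0; 0 0 0 0 0 0 0"}}

```text
time_s: 3.0
eef_pos: [430.5, 142.1, 231.6]
ee_rot: [-0.001, 0.979, 0.202, 0.0]
ft_force: [0.3, -2.0, 0.4]
width: 1.001
finger_force: 0.0
```

```bash
cat > k.py <<'E'
from h import *
np.set_printoptions(precision=2,suppress=True)
cam("wrist");cam("wrist");p=cam("wrist");C=cloud(p)
m=(C[...,2]>122)&(C[...,2]<150)&(np.hypot(C[...,0]-480,C[...,1]-159)<70)&(p["img"].max(-1)<110)
m=cv2.morphologyEx(m.astype(np.uint8),cv2.MORPH_OPEN,np.ones((3,3),np.uint8))>0
P=C[m];print(len(P),"top z",np.percentile(P[:,2],[5,50,95]))
W=np.array([atz(p,x[::-1],137)[:2] for x in np.argwhere(m)],np.float32);r=cv2.minAreaRect(W);print(r)
q=P-P.mean(0);print("dir",np.linalg.svd(q,full_matrices=False)[2][0],"centroid",P.mean(0))
w=np.linalg.svd(q,full_matrices=False)[2];print(w[2])
goal((r[0][0],r[0][1],230),23)
E
python3 k.py; python3 -c "
from h import *
p=cam('wrist');save(p,'w2')"
```

```text
3332 top z [134.95 137.68 138.99]
((480.00933837890625, 160.32460021972656), (98.07904815673828, 15.677977561950684), 23.48056983947754)
dir [-0.92 -0.4  -0.  ] centroid [482.95 161.34 137.47]
[ 0.   -0.01  1.  ]
t 3.15 pos [431.5 136.6 231.2] yaw 22.94 turn [ 0.    0.02 -0.06] shift after turn mm [53.9 -2.9  1.2] shift before [53.9 -3.   1.1] q [ 0.03  0.09 -0.5   2.06  0.05  1.01 -1.67] F [ 0.1 -0.7 -0.1] T [-0.06  0.02  0.07] w 1.0
```

View pics/w2.png

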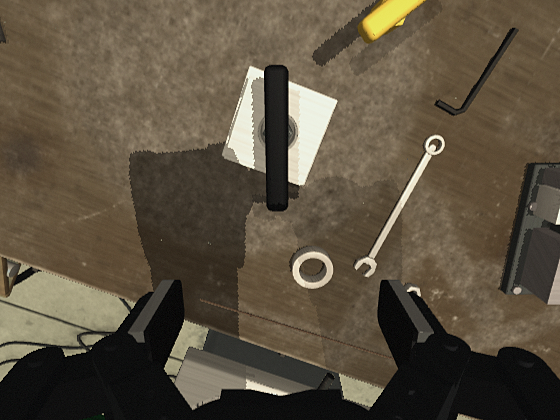

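The handle (pixel 277,138) is upright, centred at (480.0, 160.3) with yaw 23.5°. That fits the given sizes.

>>> {"name": "move_arm", "arguments": {"motion": "0 0 -0.54 0.027 -0.0015 0 0; 0 0 0 0.027 -0.0015 0 0; 0 0 0 0 0 0.035 0; 0 0 0 0 0 0.035 0; 0 0 0 0 0 0.030 0; 0 0 0 0 0 0.015 0; 0 0 0 0 0 0.008 0; 0 0 0 0 0 0 0; 0 0 0 0 0 0 0", "force": 60}}

```text
time_s: 4.1
eef_pos: [480.2, 161.3, 109.1]
ee_rot: [-0.0, 0.979, 0.204, 0.0]
ft_force: [0.9, 0.2, 0.1]
width: 1.002
finger_force: 0.0
```

```bash
python3 -c "
from h import *
goal((480,160.3,108),23.5)"
```

```text
t 4.1 pos [480.2 161.3 109.1] yaw 23.49 turn [ 0.01 -0.05 -0.01] shift after turn mm [-0.6  0.8  1.1] shift before [-0.6  0.8  1.1] q [-0.05  0.34 -0.47  2.07  0.22  0.78 -1.82] F [0.9 0.2 0.1] T [0.05 0.02 0.  ] w 1.002
```

Well placed; closing.

>>> {"name": "move_arm", "arguments": {"motion": "0 0 0 0 0 0 0.5; 0 0 0 0 0 0 0.7; 0 0 0 0 0 0 1; 0 0 0 0 0 0 1; 0 0 0 0 0 0 1; 0 0 0 0 0 0 1; 0 0 0 0 0 0 1; 0 0 0 0 0 0 1", "force": 60}}

```text
time_s: 4.9
eef_pos: [479.9, 161.6, 108.6]
ee_rot: [0.0, 0.979, 0.204, 0.0]
ft_force: [-0.0, -1.2, 5.8]
width: 0.181
finger_force: 58.9
```

```bash
python3 -c "
from h import *
goal((480,160.3,108),23.5);print(get_state()['finger_force'])"
```

```text
t 4.9 pos [479.9 161.6 108.6] yaw 23.54 turn [ 0.02 -0.03  0.04] shift after turn mm [-0.4  1.2  0.6] shift before [-0.4  1.2  0.6] q [-0.05  0.35 -0.47  2.07  0.22  0.78 -1.82] F [-0.  -1.2  5.8] T [-0.59 -0.11  0.01] w 0.181
58.904725313186646
```

>>> {"name": "move_arm", "arguments": {"motion": "0 0 0 0 0 -0.010 1; 0 0 0 0 0 -0.020 1; 0 0 0 0 0 -0.030 1; 0 0 0 0 0 -0.030 1; 0 0 0 0 0 -0.025 1; 0 0 0 0 0 0 1; 0 0 0 0 0 0 1"}}

```text
time_s: 5.6
eef_pos: [479.4, 161.6, 223.6]
ee_rot: [0.0, 0.979, 0.204, 0.0]
ft_force: [-0.0, -0.0, -3.5]
width: 0.174
finger_force: 59.0
```

```bash
python3 -c "
from h import *
goal((473.9,-196.4,220),23.5);print(get_state()['finger_force'])"
```

```text
t 5.6 pos [479.4 161.6 223.6] yaw 23.55 turn [ 0.01 -0.03  0.05] shift after turn mm [-147.8  326.1    3.6] shift before [-148.1  326.     3.6] q [ 0.    0.19 -0.51  1.96  0.11  1.01 -1.72] F [-0.  -0.  -3.5] T [-0.02  0.01  0.06] w 0.174
58.9873731136322
```

>>> {"name": "move_arm", "arguments": {"motion": "0 0 0 -0.008 0.018 0 1; 0 0 0 -0.016 0.035 0 1; 0 0 0 -0.018 0.040 0 1; 0 0 0 -0.018 0.040 0 1; 0 0 0 -0.018 0.040 0 1; 0 0 0 -0.018 0.040 0 1; 0 0 0 -0.018 0.040 0 1; 0 0 0 -0.018 0.038 0 1; 0 0 0 -0.011 0.024 0 1; 0 0 0 -0.005 0.011 0 1"}}

```text
time_s: 6.6
eef_pos: [472.9, -198.7, 222.0]
ee_rot: [-0.0, 0.979, 0.203, -0.001]
ft_force: [0.5, 0.6, -3.1]
width: 0.176
finger_force: 59.1
```

>>> {"name": "move_arm", "arguments": {"motion": "0 0 -7.1 0 0 0 1; 0 0 -7.1 0 0 0 1; 0 0 -7.1 0 0 0 1; 0 0 -7.1 0 0 0 1; 0 0 0 0 0 0 1; 0 0 0 0 0 0 1"}}

```text
time_s: 7.2
eef_pos: [473.9, -195.7, 222.7]
ee_rot: [-0.001, 0.9, 0.437, -0.0]
ft_force: [-0.8, -0.0, -2.6]
width: 0.178
finger_force: 59.0
```

```bash
cat > k2.py <<'E'
from h import *
np.set_printoptions(precision=2,suppress=True)
goal((473.9,-196.4,220),52)
x,R,s=pose();M=R.as_matrix()
for n in("wrist","scene","top"):
    p=cam(n);C=cloud(p);I=p["img"].astype(int)
    T=(C-x)@M  # tool frame: handle at z=-19, end at +96
    # hexagon/shank region
    g=(abs(T[...,0])<30)&(abs(T[...,1])<30)&(T[...,2]>10)&(T[...,2]<105)&(p["range_z"]>0)
    P=T[g];print(n,len(P))
    if len(P)>50:
        zb=np.arange(5,110,10)
        for a,b in zip(zb[:-1],zb[1:]):
            q=P[(P[:,2]>=a)&(P[:,2]<b)]
            if len(q)>5: print(int(a),len(q),"median xy",np.median(q[:,:2],0),"rangex",np.percentile(q[:,0],[3,97]),"rangey",np.percentile(q[:,1],[3,97]))
    g=(abs(T[...,0])<60)&(abs(T[...,1])<9)&(T[...,2]<-15)&(T[...,2]>-40)&(I.max(-1)<80)&(p["range_z"]>0)
    P=T[g]
    if len(P)>20: print("handle x range",np.percentile(P[:,0],[0,1,99,100]),"z",np.median(P[:,2]),"far x pts z",np.median(P[P[:,0]>30][:,2]))
    save(p,"hold_"+n)
    for r in place_of(p,"key_end")[:1]: print(r)
E
python3 k2.py
```

```text
t 7.2 pos [ 473.9 -195.7  222.7] yaw 51.76 turn [-0.07  0.   -0.24] shift after turn mm [-0.5  0.4  2.7] shift before [-0.5  0.4  2.7] q [ 0.53  0.19 -0.29  1.96  0.06  1.01 -0.46] F [-0.8 -0.  -2.6] T [-0.04  0.02 -0.06] w 0.178
wrist 20
handle x range [-39.64 -36.96  49.52  49.94] z -29.0508685478186 far x pts z -28.75579761584629
{'at': [279.5, 307.4], 'p': 0.53}
scene 361
5 18 median xy [ 1.95 -5.27] rangex [-5.57  8.43] rangey [-7.46  0.23]
15 28 median xy [ 2.25 -5.7 ] rangex [-4.08  7.94] rangey [-7.66 -1.41]
25 30 median xy [ 1.46 -5.51] rangex [-5.27  8.22] rangey [-8.34  1.2 ]
35 27 median xy [ 2.16 -5.39] rangex [-4.36  7.98] rangey [-8.15 -2.25]
45 68 median xy [ 3.25 -7.08] rangex [-10.1   12.61] rangey [-12.1    6.47]
55 50 median xy [ 2.1  -9.51] rangex [-10.44  13.03] rangey [-13.17   0.18]
65 45 median xy [ 3.67 -9.14] rangex [-9.19 13.27] rangey [-13.64   0.68]
75 48 median xy [ 2.44 -9.46] rangex [-9.65 12.97] rangey [-14.05   0.99]
85 44 median xy [ 4.5 -8.6] rangex [-9.65 13.38] rangey [-13.9   1. ]
handle x range [-48.5  -47.33  50.32  51.2 ] z -26.328084161574864 far x pts z -26.618957136000553
{'at': [374.4, 187.9], 'p': 0.96}
top 156
35 8 median xy [ 4.27 -2.62] rangex [2.01 6.42] rangey [-4.33  1.19]
45 62 median xy [ 7.24 -1.74] rangex [ 1.02 11.18] rangey [-8.98  9.31]
55 18 median xy [ 7.33 -5.8 ] rangex [-0.85 11.38] rangey [-10.56   6.73]
65 21 median xy [ 6.38 -6.7 ] rangex [-0.43 11.33] rangey [-10.74   6.8 ]
75 21 median xy [ 7.86 -6.11] rangex [-2.62 11.49] rangey [-10.45   8.76]
85 21 median xy [ 7.07 -6.17] rangex [-2.51 11.5 ] rangey [-10.62   7.1 ]
handle x range [-42.9  -40.13  48.34  48.88] z -27.503872290121134 far x pts z -27.7003005577866
{'at': [397.6, 249.2], 'p': 0.95}
```

The key hangs straight and is centred. Lowering to just above the mouth.

>>> {"name": "move_arm", "arguments": {"motion": "0 0 -0.24 -0.0002 0.0004 0.015 1; 0 0 0 0 0 0.020 1; 0 0 0 0 0 0.015 1; 0 0 0 0 0 0.010 1; 0 0 0 0 0 0.005 1; 0 0 0 0 0 0 1; 0 0 0 0 0 0 1; 0 0 0 0 0 0 1; 0 0 0 0 0 0 1"}}

```text
time_s: 8.4
eef_pos: [474.6, -196.8, 158.8]
ee_rot: [0.0, 0.898, 0.44, 0.0]
ft_force: [-0.3, -1.1, -3.0]
width: 0.181
finger_force: 58.9
```

```bash
python3 -c "
from h import *
goal((474.1,-196.2,134),52);p=cam('scene');save(p,'s2',(310,130,450,240),5)"
```

```text
t 8.4 pos [ 474.6 -196.8  158.8] yaw 52.18 turn [ 0.05 -0.01  0.18] shift after turn mm [ 0.2 -0.8 24.8] shift before [ 0.2 -0.8 24.8] q [ 0.52  0.26 -0.29  2.02  0.1   0.87 -0.49] F [-0.3 -1.1 -3. ] T [ 0.03 -0.04 -0.03] w 0.181
```

View pics/s2.png

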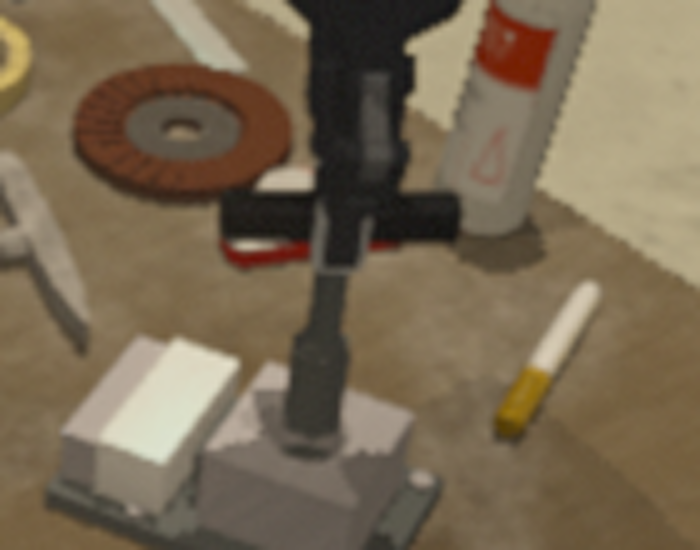

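The key end (crop 315,440) stands right over the bore. Lowering into it, stopping short of the rim.

>>> {"name": "move_arm", "arguments": {"motion": "0 0 0.1 0.0002 -0.0005 0.004 1; 0 0 0 0 0 0.004 1; 0 0 0 0 0 0.004 1; 0 0 0 0 0 0.004 1; 0 0 0 0 0 0.004 1; 0 0 0 0 0 0.003 1; 0 0 0 0 0 0 1; 0 0 0 0 0 0 1; 0 0 0 0 0 0 1"}}

```text
time_s: 9.35
eef_pos: [474.1, -196.3, 135.5]
ee_rot: [0.0, 0.898, 0.439, 0.0]
ft_force: [-0.7, -0.5, -2.6]
width: 0.18
finger_force: 59.0
```

```bash
python3 -c "
from h import *
goal((474.1,-196.2,130),52)"
```

```text
t 9.35 pos [ 474.1 -196.3  135.5] yaw 52.08 turn [ 0.01 -0.01  0.08] shift after turn mm [ 0.  -0.1  5.5] shift before [ 0.  -0.1  5.5] q [ 0.51  0.29 -0.29  2.04  0.11  0.82 -0.5 ] F [-0.7 -0.5 -2.6] T [ 0.02  0.   -0.01] w 0.18
```

No contact, and well centred. Creeping down 1 mm at a time.

>>> {"name": "move_arm", "arguments": {"motion": "0 0 0 0 0 0.001 1; 0 0 0 0 0 0.001 1; 0 0 0 0 0 0.001 1; 0 0 0 0 0 0.001 1; 0 0 0 0 0 0.001 1; 0 0 0 0 0 0.001 1; 0 0 0 0 0 0.001 1; 0 0 0 0 0 0 1; 0 0 0 0 0 0 1"}}

```text
time_s: 10.25
eef_pos: [474.0, -196.2, 128.3]
ee_rot: [-0.0, 0.898, 0.439, -0.0]
ft_force: [-0.3, -0.2, -3.4]
width: 0.175
finger_force: 59.0
```

>>> {"name": "move_arm", "arguments": {"motion": "0 0 0 0 0 0.001 1; 0 0 0 0 0 0.001 1; 0 0 0 0 0 0.001 1; 0 0 0 0 0 0.001 1; 0 0 0 0 0 0 1; 0 0 0 0 0 0 1"}}

```text
time_s: 10.85
eef_pos: [474.0, -196.2, 124.2]
ee_rot: [-0.0, 0.898, 0.439, -0.0]
ft_force: [0.1, 1.5, -3.3]
width: 0.175
finger_force: 59.0
```

Below rim height with no load, so the hexagon is in the socket. Continuing towards home (TCP about 116).

>>> {"name": "move_arm", "arguments": {"motion": "0 0 0 0 0 0.001 1; 0 0 0 0 0 0.001 1; 0 0 0 0 0 0.001 1; 0 0 0 0 0 0.001 1; 0 0 0 0 0 0.001 1; 0 0 0 0 0 0.001 1; 0 0 0 0 0 0 1; 0 0 0 0 0 0 1"}}

```text
time_s: 11.65
eef_pos: [474.0, -196.3, 118.3]
ee_rot: [-0.0, 0.898, 0.439, -0.0]
ft_force: [-0.9, 0.8, -2.6]
width: 0.179
finger_force: 59.0
```

```bash
python3 -c "
from h import *
goal((474.1,-196.2,117),52)"
```

```text
t 11.65 pos [ 474.  -196.3  118.3] yaw 52.08 turn [-0.01  0.    0.08] shift after turn mm [0.1 0.1 1.3] shift before [0.1 0.1 1.3] q [ 0.51  0.32 -0.28  2.06  0.12  0.78 -0.51] F [-0.9  0.8 -2.6] T [0.18 0.13 0.04] w 0.179
```

>>> {"name": "move_arm", "arguments": {"motion": "0 0 2 0 0 0 1; 0 0 2 0 0 0 1; 0 0 2 0 0 0 1; 0 0 2 0 0 0 1; 0 0 2 0 0 0 1; 0 0 2 0 0 0 1; 0 0 2 0 0 0 1; 0 0 2 0 0 0 1; 0 0 2 0 0 0 1; 0 0 2 0 0 0 1"}}

```text
time_s: 12.65
eef_pos: [474.1, -196.0, 118.3]
ee_rot: [-0.0, 0.961, 0.276, 0.0]
ft_force: [0.7, 2.1, -2.4]
width: 0.178
finger_force: 59.0
```

```bash
python3 -c "
from h import *
goal((474,-196.3,118),52)"
```

```text
t 12.65 pos [ 474.1 -196.   118.3] yaw 32.02 turn [-2.000e-02 -1.000e-02 -1.998e+01] shift after turn mm [-0.3  0.2  0.3] shift before [-0.2  0.2  0.3] q [ 0.45  0.31 -0.21  2.06  0.09  0.78 -0.83] F [ 0.7  2.1 -2.4] T [0.67 0.06 0.14] w 0.178
```

Torque about z is 0.14 N m, which matches the cam's friction, so the cam is following.

>>> {"name": "move_arm", "arguments": {"motion": "0 0 2 0 0 0 1; 0 0 2 0 0 0 1; 0 0 2 0 0 0 1; 0 0 2 0 0 0 1; 0 0 2 0 0 0 1; 0 0 2 0 0 0 1; 0 0 1 0 0 0 1; 0 0 0 0 0 0 1"}}

```text
time_s: 13.45
eef_pos: [474.1, -196.0, 118.3]
ee_rot: [-0.0, 0.986, 0.166, 0.0]
ft_force: [-0.2, 2.9, -3.5]
width: 0.174
finger_force: 58.9
```

```bash
python3 -c "
from h import *
goal((474,-196.3,118),52)"
```

```text
t 13.45 pos [ 474.1 -196.   118.3] yaw 19.1 turn [-1.00e-02 -1.00e-02 -3.29e+01] shift after turn mm [-0.3  0.1  0.3] shift before [-0.2  0.2  0.3] q [ 0.41  0.31 -0.17  2.06  0.07  0.78 -1.04] F [-0.2  2.9 -3.5] T [ 0.76 -0.04  0.13] w 0.174
```

>>> {"name": "move_arm", "arguments": {"motion": "0 0 1 0 0 0 1; 0 0 1 0 0 0 1; 0 0 1 0 0 0 1; 0 0 1 0 0 0 1; 0 0 0 0 0 0 1"}}

```text
time_s: 13.95
eef_pos: [474.1, -196.2, 118.3]
ee_rot: [-0.0, 0.991, 0.131, 0.0]
ft_force: [0.5, 2.9, -4.0]
width: 0.175
finger_force: 58.9
```

```bash
python3 -c "
from h import *
goal((474,-196.3,118),52)"
```

```text
t 13.95 pos [ 474.1 -196.2  118.3] yaw 15.03 turn [-1.000e-02 -0.000e+00 -3.697e+01] shift after turn mm [-0.1  0.   0.3] shift before [-0.1  0.1  0.3] q [ 0.4   0.31 -0.16  2.06  0.07  0.78 -1.11] F [ 0.5  2.9 -4. ] T [ 1.05 -0.11  0.1 ] w 0.175
```

>>> {"name": "move_arm", "arguments": {"motion": "0 0 1 0 0 0 1; 0 0 1 0 0 0 1; 0 0 0 0 0 0 1"}}

```text
time_s: 14.25
eef_pos: [474.1, -196.2, 118.3]
ee_rot: [-0.0, 0.994, 0.113, 0.0]
ft_force: [1.4, 4.2, -4.0]
width: 0.177
finger_force: 58.9
```

```bash
python3 -c "
from h import *
goal((474,-196.3,118),52)"
```

```text
t 14.25 pos [ 474.1 -196.2  118.3] yaw 13.03 turn [ -0.    -0.   -38.97] shift after turn mm [-0.1  0.   0.3] shift before [-0.1  0.1  0.3] q [ 0.39  0.31 -0.15  2.06  0.06  0.77 -1.14] F [ 1.4  4.2 -4. ] T [ 1.08 -0.2   0.06] w 0.177
```

>>> {"name": "move_arm", "arguments": {"motion": "0 0 1 0 0 0 1; 0 0 1 0 0 0 1; 0 0 0 0 0 0 1"}}

```text
time_s: 14.55
eef_pos: [474.1, -196.2, 118.3]
ee_rot: [-0.0, 0.995, 0.096, 0.0]
ft_force: [0.3, 4.2, -4.7]
width: 0.173
finger_force: 58.9
```

```bash
python3 -c "
from h import *
goal((474,-196.3,118),52)"
```

```text
t 14.55 pos [ 474.1 -196.2  118.3] yaw 11.02 turn [ -0.    -0.   -40.98] shift after turn mm [-0.1 -0.   0.3] shift before [-0.1  0.1  0.3] q [ 0.39  0.31 -0.14  2.06  0.06  0.77 -1.17] F [ 0.3  4.2 -4.7] T [ 1.08 -0.18  0.07] w 0.173
```

>>> {"name": "move_arm", "arguments": {"motion": "0 0 1 0 0 0 1; 0 0 1 0 0 0 1; 0 0 0 0 0 0 1"}}

```text
time_s: 14.85
eef_pos: [474.1, -196.2, 118.3]
ee_rot: [0.0, 0.997, 0.079, 0.0]
ft_force: [0.9, 3.7, -3.8]
width: 0.178
finger_force: 58.9
```

```bash
cat > k3.py <<'E'
from h import *
goal((474,-196.3,118),52)
np.set_printoptions(precision=2,suppress=True)
x,R,s=pose();M=R.as_matrix();p=cam("wrist");T=(cloud(p)-x)@M
g=(abs(T[...,0])<60)&(T[...,0]>18)&(abs(T[...,1])<25)&(T[...,2]<-10)&(T[...,2]>-40)&(p["img"].max(-1)<110)
P=T[g]
if len(P)>10: 
  r=cv2.fitLine(P[:,:2].astype(np.float32),cv2.DIST_HUBER,0,.01,.01).ravel();print(len(P),"handle dir in tool",np.degrees(np.arctan(r[1]/r[0])),r[2:],"xmax",P[:,0].max(),"ztop",np.median(P[:,2]),[np.median(P[(P[:,0]>a)&(P[:,0]<a+8),1]) for a in(20,28,36,42)])
save(p,"turn%d"%(s["time_s"]*100))
E
python3 k3.py
```

```text
t 14.85 pos [ 474.1 -196.2  118.3] yaw 9.04 turn [  0.    -0.   -42.96] shift after turn mm [-0.1 -0.   0.3] shift before [-0.1  0.1  0.3] q [ 0.38  0.31 -0.13  2.06  0.06  0.77 -1.2 ] F [ 0.9  3.7 -3.8] T [ 1.12 -0.28  0.22] w 0.178
3772 handle dir in tool 0.05303189 [36.06 -0.13] xmax 50.01591157860487 ztop -28.988300512675675 [np.float64(-0.14111095106857435), np.float64(-0.13640047112421477), np.float64(-0.13267915988665724), np.float64(-0.13067707494186542)]
```

>>> {"name": "move_arm", "arguments": {"motion": "0 0 0.7 0 0 0 1; 0 0 0.7 0 0 0 1; 0 0 0 0 0 0 1"}}

```text
time_s: 15.2
eef_pos: [474.1, -196.2, 118.3]
ee_rot: [0.0, 0.998, 0.067, 0.0]
ft_force: [1.7, 3.7, -3.6]
width: 0.171
finger_force: 59.0
```

```bash
python3 -c "
from h import *
goal((474,-196.3,118),52)"
```

```text
t 15.2 pos [ 474.1 -196.2  118.3] yaw 7.66 turn [  0.    -0.   -44.34] shift after turn mm [-0.1 -0.   0.3] shift before [-0.1  0.1  0.3] q [ 0.38  0.31 -0.13  2.06  0.06  0.77 -1.22] F [ 1.7  3.7 -3.6] T [ 1.05 -0.32  0.48] w 0.171
```

Torque rises to 0.48 N m from a plateau of about 0.1, and the handle hasn't slipped in the grip, so the cam is on its stop. I'll ease back within the play, lower a little and check.

>>> {"name": "move_arm", "arguments": {"motion": "0 0 -2 0 0 0 1; 0 0 -3 0 0 0 1; 0 0 0 0 0 0.001 1; 0 0 0 0 0 0.0005 1; 0 0 0 0 0 0 1; 0 0 0 0 0 0 1"}}

```text
time_s: 15.8
eef_pos: [474.1, -196.3, 116.8]
ee_rot: [-0.0, 0.994, 0.11, 0.0]
ft_force: [1.4, 2.2, -1.4]
width: 0.179
finger_force: 59.1
```

```bash
python3 -c "
from h import *
goal((474,-196.3,116),52)"
```

```text
t 15.8 pos [ 474.1 -196.3  116.8] yaw 12.64 turn [ -0.    -0.   -39.36] shift after turn mm [-0.  -0.   0.8] shift before [-0.1  0.   0.8] q [ 0.39  0.31 -0.15  2.06  0.06  0.77 -1.14] F [ 1.4  2.2 -1.4] T [ 0.88 -0.2   0.05] w 0.179
```

>>> {"name": "move_arm", "arguments": {"motion": "0 0 0 0 0 0 0.75; 0 0 0 0 0 0 0.7; 0 0 0 0 0 0 0.5; 0 0 0 0 0 0 0.3; 0 0 0 0 0 0 0.1; 0 0 0 0 0 0 0; 0 0 0 0 0 0 0", "force": 20}}

```text
time_s: 16.5
eef_pos: [474.0, -196.3, 116.8]
ee_rot: [-0.0, 0.994, 0.11, -0.0]
ft_force: [0.6, 0.1, 0.6]
width: 1.001
finger_force: 0.0
```

```bash
python3 k3.py
```

```text
t 16.5 pos [ 474.  -196.3  116.8] yaw 12.68 turn [ -0.    -0.   -39.32] shift after turn mm [-0.  -0.  -1.2] shift before [-0.   0.  -1.2] q [ 0.39  0.31 -0.15  2.06  0.06  0.77 -1.14] F [0.6 0.1 0.6] T [0.   0.04 0.03] w 1.001
3812 handle dir in tool -0.10308848 [36.2   0.18] xmax 50.38891985804509 ztop -28.629874496324003 [np.float64(0.22604625662691608), np.float64(0.223715009548354), np.float64(0.22170881363725836), np.float64(0.04456766703556492)]
```

>>> {"name": "move_arm", "arguments": {"motion": "0 0 0 0 0 -0.010 0; 0 0 0 0 0 -0.020 0; 0 0 0 0 0 -0.030 0; 0 0 0 -0.010 0 -0.030 0; 0 0 0 -0.020 0 -0.030 0; 0 0 0 -0.020 0 -0.020 0; 0 0 0 0 0 0 0; 0 0 0 0 0 0 0; 0 0 0 0 0 0 0"}}

```text
time_s: 17.45
eef_pos: [425.5, -206.9, 256.4]
ee_rot: [-0.0, 0.994, 0.111, -0.0]
ft_force: [-0.8, 0.1, 0.4]
width: 1.004
finger_force: 0.0
```

Run:
```python
from h import *
np.set_printoptions(precision=2,suppress=True)
p=cam("wrist");C=cloud(p)
m=(C[...,2]>120)&(C[...,2]<165)&(np.hypot(C[...,0]-474,C[...,1]+196)<60)&(p["img"].max(-1)<110)
P=C[m];w=np.linalg.svd(P-P.mean(0),full_matrices=False)[2]
W=np.array([atz(p,x[::-1],145)[:2] for x in np.argwhere(m)],np.float32)
print(len(P),"top z",np.percentile(P[:,2],[5,50,95]),"dir",w[0],"normal",w[2],cv2.minAreaRect(W))
p=cam("scene");save(p,"final",(310,130,450,240),5);goal((474,-196,200),12)
```

```text
2880 top z [142.99 145.6  146.95] dir [-0.98 -0.22  0.  ] normal [0. 0. 1.] ((474.24932861328125, -196.3292236328125), (98.32623291015625, 15.810758590698242), 12.732599258422852)
t 17.55 pos [ 425.4 -206.8  256. ] yaw 12.72 turn [-0.05  0.06  0.72] shift after turn mm [49.7 -0.5 56. ] shift before [49.8  0.2 56. ] q [ 0.45  0.08 -0.14  2.01  0.01  1.06 -1.04] F [ 0.2 -0.7 -0.4] T [-0.04 -0.02 -0.02] w 1.003
```

View pics/final.png

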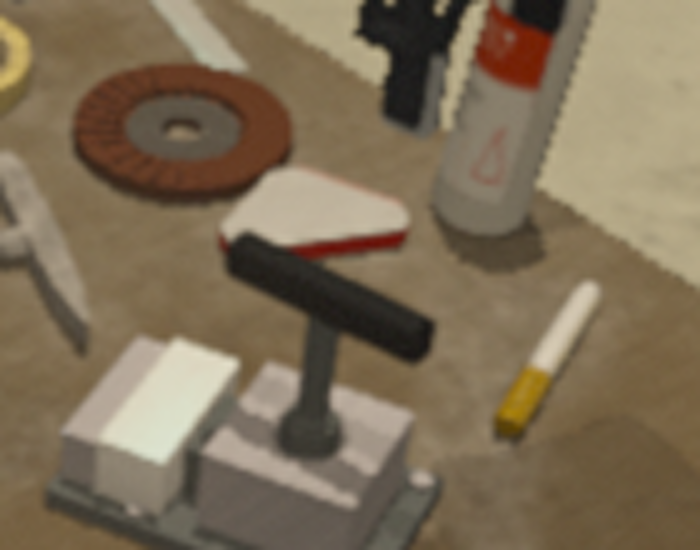

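The key stands upright in the bore (crop 310,435). Its handle top is at z 145.6, which matches home (145), and its centre is at (474.2, -196.3). The gripper is clear, so I'm handing in.

```bash
python3 -c "
from rig import *
print(sign_off())"
```

```text
the job is handed in; nothing more can be done
None
```

I handed the job in at about 17.6 s: the key dropped home in the socket and was turned clockwise until the torque rose sharply (about 0.1 to 0.48 N m), which I took as the cam's stop since its angle can't be read directly, then let go, standing upright with the gripper clear.

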